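# Leak-check a cap rim down and pass it

## Robot

A 6-joint arm with a two-finger parallel gripper is mounted at the origin on the work surface. World frame = base frame: x ahead of the robot, y to its left, z up, the work surface at z = 0. Lengths are in m, angles in rad, forces in N, time in s.
With the tool pointing down it reaches from about 0.375 to 0.9 m from the base axis. Payload 3.1 kg.
Tool frame: the origin (TCP) lies between the finger pads; the fingertips stand manip.nose_length ahead of it and the grasp point (between the pads) lies 5 mm behind it (manip.nose_length is the distance from the TCP to the fingertips, in m); z points along the fingers, y is the line along which they close (so a half turn about z gives the same grasp; the last joint's range is limited). The gripper opens to 85 mm and grips with 20 to 120 N. Pads are 22 mm wide; open, the fingers measure 114 mm over their backs; the gripper's body (76 mm by 85 mm) begins 54 mm behind the grasp point. The pads swing forward as they close: fully open they stand 13 mm farther back than shut.
Start: joints at [1.131, 0.527, 1.433, -0, 1.181, -0.178], TCP at [0.161, 0.604, 0.245] pointing down, gripper open.
Joint ranges: [-3.08, 3.08], [-0.75, 2.2], [0.22, 2.44], [-1.43, 4.57], [0, 2.65], [-2.85, 2.85]. Speed limits (rad/s): [2.79, 2.79, 3.14, 3.14, 3.14, 3.14].

## Interface

Orientations are given as a unit quaternion [x, y, z, w].
In Python, from station import monitor, eyes, job, manip gives the robot as it stands.
- The arm moves only by the shell command python3 -m pendant 'ROWS' [FORCE]. ROWS is JSON, a list that holds one entry, the list of rows, each a list of 7 numbers: the shift along the tool's x, y, z as a fraction of full scale, then the turn, a rotation vector about the tool's x, y, z as a fraction of full scale, then the opening, from 0 (shut) to 1 (fully open). A call has 1 to 20 rows; each row shifts and turns the commanded pose from where the row before left it, along the tool's axes as they then stand; what a row does not reach is not made up. Full scale, the value 1, is 800 mm for a shift and 0.12 rad for a turn. A row lasts 1/10 s, in which the tool goes at most 50 mm and 8.59 degrees, less where a joint would pass 70% of its speed; a pose out of reach is approached as far as the arm can. A call with a number of a shift or a turn outside -1 to 1 is refused whole. A call with a gripper value outside its range is refused whole. The fingers move at their own pace and stop on an object; FORCE is the grip in N (left out, the last holds). Time passes only in rows, so rows that do not move let the fingers close. It gives the time, the measured TCP pose, the force, the opening and the grip force at its end, in the units of the state.
- monitor.sense(): the state, without advancing time (a new reading comes with each control period).
- eyes.snapshot(name): name is "side" or "top" or "wrist"; returns a dict with "pixels" (384x512x3 uint8, red, green, blue), "depth" (384x512 float32, m along the optical axis (not along the pixel's ray), 0 where there is no reading), "intrinsics" (3x3 intrinsics, pixels), "k1" (the pictures are not rectified: a ray, as slopes to the right and down, at radius r is drawn at 1 + k1 r^2 times it, then the intrinsics apply), "eye" and "attitude" of the camera in the world. Camera axes: x right, y down, z forward; pixel columns grow to the right and rows downward; lengths in m; the calibration is good to about 2 mm. A picture is of the moment at which its call begins.
- job.sign_off(): hands the job in; it is judged then, once.
The state is a dict: "t": time; "q": joint angles; "qd": joint speeds; "tau": joint torques, N m; "tcp_pos": TCP position; "tool_rot": TCP orientation; "force": force on the tool from outside, world axes, zero at the start; "ft_torque": the same for the moment, N m; "finger_gap": opening from 0.0 (shut) to 1.0 (fully open); "gripper_force": force on a finger pad.
Only numpy, scipy, OpenCV 4.12 (cv2) and the standard library are available. Lean on these libraries where they do the work, as an engineer would, in place of code of your own. Each camera call takes 0.05 s, during which the arm holds its last target. There are 200 camera calls.

## Task

Take the red cap from the rack and lay it rim down (white-dotted crown up) in the tester's pocket, then let go of it. Draw the orange plunger out until its pointer is inside the green band, keep it there for a good second, and ease it back home without letting it snap. Then move the cap to the yellow tray, again lying rim down, without dropping it, and leave the blue cap, the white tube and the loupe where they are.

Things in the scene. Friction and masses are not known exactly. Their poses are not given: they have to be found in the camera images.
- red_cap: Red screw cap, 30 g, a cup 46 mm across, 24 mm tall: one end open (the rim, wall 3 mm), the other closed (the crown, with a 30 mm white disc). Origin: centre of the rim plane; z runs along its axis from rim to crown (crown at z = 24 mm). It starts on its edge in one of the rack's saddles, its z pointing to the rack's -x and 20 degrees above level, its middle 58 mm above the table.
- blue_cap: The same cap in blue, in the rack's other saddle. Bystander.
- rack: Fixed base 75 x 170 x 10 mm with two white saddles at y = -47.5 and +47.5 mm, each 33 mm wide at most, holding a cap on edge, leaned back 20 degrees on a wall behind its rim, as high as the cap. The cap's +y and -y sides stick out free: grip it there across the diameter, the gripper leaning to the crown side. Origin: under the base's centre; the crowns face -x, z up. Yaw varies.
- tester: Fixed leak tester: grey base plate 110 (x) x 330 (y) x 14 mm, y from -200 to +130 mm, origin on the table at x = 0. The pocket is at y = +85 mm, a clear pump barrel (top at 65 mm) from y = +7 to -57 mm, the plunger beyond it towards -y. z up; yaw varies.
- pocket (a point): Centre of the pocket's floor, a black gasket 34 mm above the table, on a round pedestal 45 mm across; axes as the tester's. Lips on its +x and -x sides, 11 mm higher than the floor, flare out at 30 degrees and guide the cap to about 2 mm; the +y and -y sides are open for the fingers, the base plate lying 20 mm below the floor.
- plunger (a joint): How far the plunger is drawn, in m: 0 home, 0.075 at most. It slides along the tester's -y. A spring pulls it home with 2 N plus 80 N per metre drawn (at most 8 N), and it snaps home if let go.
- plunger_grip (a point): Point to grip on the plunger's upright orange post, 18 mm in diameter: on its axis, 74 mm above the table, 21 mm below the post's top. The post stands on a black block (30 x 24 mm, top 43 mm above the table). At home the post is 32 mm clear of the barrel's end.
- pointer (a point): Tip of the plunger's thin red pointer, beside the scale on the tester's +x side; it moves with the plunger.
- band (a point): Centre of the green band, a 12 mm wide stiff clip on the white scale rail, 46 mm to the tester's +x of the post, its top 32 mm above the table: keep the fingers off it. Set anew each time. The pointer is inside it when the two agree along the tester's y within 6 mm.
- setmark (a joint): Setting of the green band in m: the joint plunger value at which the pointer stands in the band's middle (0.03 to 0.058).
- tray: Fixed yellow tray for passed caps, open above, 180 (x) x 150 (y) x 42 mm outside, walls and floor about 4 mm thick. Origin: centre of its underside, z up; yaw varies.
- tube: White tube 46 mm across and 139 mm tall with a blue cap, standing. Origin: centre of its underside. Bystander.
- loupe: Black loupe, a cylinder 48 mm across and 32 mm tall with a glass top. Origin: centre of its underside. Bystander.
Not all that is in view belongs to the job. Of the things that look like the red_cap, the larger one is meant. There is more than one size of the tray; the one meant has the size given above.

How it is judged:
By the outcome, as a careful person would: the job done as asked, in the order asked, and still so for the second after the job is handed in, with the robot touching nothing.
It also fails if it takes over 64 s, if anything falls off the work surface, if the arm or the gripper's body presses on something with over 40 N, if the wrist force passes 120 N, or if a joint passes its speed limit or range.

## Working session

There is one attempt and no reset: what is moved stays moved. The work goes in short steps, Python scripts to look and compute and a shell command to move; the robot and the scene stay as the last step left them, time stands still between calls to the robot, and variables do not carry over. Pictures are saved under pics/ and viewed, at most 11 in all, crops included, and the job is handed in when it is done.

```bash
ls; mkdir -p pics; cat > h.py <<'E'
import numpy as np, cv2
from station import monitor, eyes, job, manip
from scipy.spatial.transform import Rotation as R
def snap(n, save=None):
    s=eyes.snapshot(n)
    if save: cv2.imwrite('pics/'+save, cv2.cvtColor(s['pixels'],cv2.COLOR_RGB2BGR))
    return s
def cloud(s):
    K=np.array(s['intrinsics']);k1=s['k1'];h,w=s['depth'].shape
    u,v=np.meshgrid(np.arange(w),np.arange(h))
    p=np.stack([u,v],-1).reshape(-1,1,2).astype(np.float64)
    n=cv2.undistortPoints(p,K,np.array([k1,0,0,0.])).reshape(h,w,2)
    d=s['depth'][...,None]
    c=np.concatenate([n*d,d],-1)
    A=np.array(s['attitude']); A=R.from_quat(A).as_matrix() if A.size==4 else A
    P=c@A.T+np.array(s['eye']); P[s['depth']==0]=np.nan
    return P
E
python3 - <<'E'
from h import *
print(manip.nose_length, monitor.sense())
for n in('top','side','wrist'):
    s=snap(n,n+'1.png');np.savez(n+'1.npz',**s);print(n,s['eye'],s['attitude'],s['k1'],s['intrinsics'])
E
```

```text
pics
0.014 {'t': 0.0, 'q': array([ 1.13151082e+00,  5.28463401e-01,  1.43391346e+00,  2.83866501e-05,
        1.18139073e+00, -1.78471864e-01]), 'qd': array([-0.00105864,  0.00021972, -0.00056636, -0.00132148,  0.0021137 ,
       -0.00073843]), 'tau': array([ 1.83775983e-04, -4.42355525e+01, -1.78025311e+01, -1.72101140e-04,
        8.35634535e-03,  3.99728080e-06]), 'tcp_pos': array([0.1608166 , 0.60324403, 0.24433173]), 'tool_rot': array([ 1.30042799e-01,  9.91507785e-01, -1.03201608e-03, -3.43084498e-04]), 'force': array([ 0.66422624, -0.71434604,  0.39727375]), 'ft_torque': array([ 0.00181229, -0.00467839, -0.03448151]), 'gripper_force': 0.0, 'finger_gap': 0.9979209013388132}
top [ 0.36203595 -0.04085728  1.19629658] [ 0.7094657  -0.6991361   0.05900246 -0.06622569] -0.05285644208075629 [[377.70693636   0.         263.95571471]
 [  0.         377.70693636 189.45484991]
 [  0.           0.           1.        ]]
side [ 0.21545079 -1.06575515  1.15108267] [ 0.91279149 -0.14188136  0.06574108 -0.37730555] -0.032345373238058944 [[494.62075612   0.         259.02200377]
 [  0.         494.62075612 184.69808798]
 [  0.           0.           1.        ]]
wrist [0.0861622  0.62388647 0.37369357] [0.78376018 0.60201254 0.09199237 0.1218125 ] -0.009510205512455336 [[305.14691432   0.         257.98229552]
 [  0.         305.14691432 193.18084823]
 [  0.           0.           1.        ]]
```

View pics/top1.png

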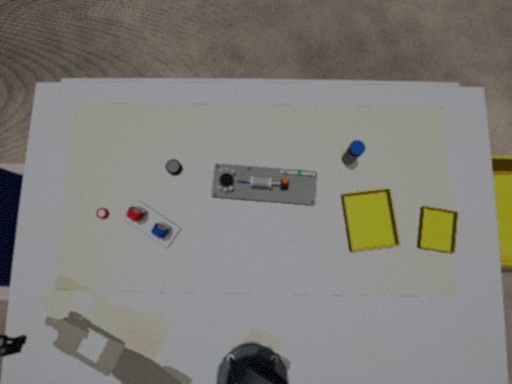

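View pics/side1.png

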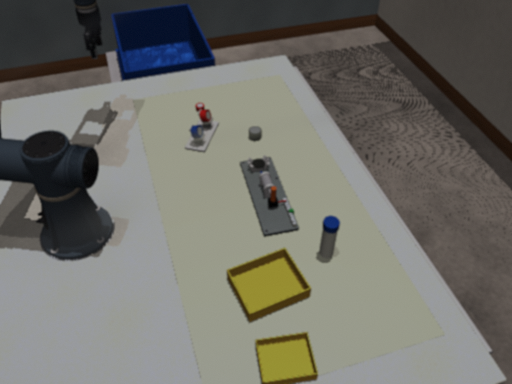

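The top view shows the rack at (155,223) with the red cap at (136,214) and the blue at (160,230). The tester is at (265,184), its pocket at (227,180) and its post at (284,184). The large tray is at (370,220), the small decoy cap at (102,213), the loupe at (174,167) and the tube at (355,150).

```bash
cat > m.py <<'E'
from h import *
s=dict(np.load('top1.npz'));P=cloud(s);Z=P[...,2];px=s['pixels'].astype(int)
def rect(m,box,tag):
    b=np.zeros_like(m);b[box[1]:box[3],box[0]:box[2]]=1;m=m&b
    q=P[m][:,:2]; r=cv2.minAreaRect((q*1000).astype(np.float32))
    print(tag,m.sum(),'c',np.round(r[0],1),'size',np.round(r[1],1),'ang',round(r[2],2),'zmed',np.nanmedian(Z[m]).round(4),'mean',q.mean(0).round(4))
    return m
hs=cv2.cvtColor(s['pixels'],cv2.COLOR_RGB2HSV).astype(int);H,S,V=hs[...,0],hs[...,1],hs[...,2]
print('table z', np.nanmedian(Z[220:290,200:330]))
rect((Z>.008)&(Z<.022),(205,155,325,212),'tester plate')
rect((Z>.007)&(Z<.09),(205,155,325,212),'tester all')
rect((Z>.006)&(Z<.014),(115,190,190,255),'rack base')
rect((Z>.02)&(Z<.06),(335,180,405,260),'tray rim')
rect((H>20)&(H<35)&(S>150),(335,180,405,260),'tray yel')
rect((Z>.02)&(Z<.06),(405,195,470,265),'small tray')
red=((H<8)|(H>172))&(S>130)
rect(red&(Z>.03),(120,195,150,230),'red cap');rect(red,(90,200,112,225),'decoy')
rect((H>100)&(H<130)&(S>130)&(Z>.03),(145,215,180,245),'blue cap')
rect((Z>.085)&(Z<.11),(270,170,300,200),'post top')
rect((H>45)&(H<80)&(S>80),(270,160,320,190),'green')
rect((Z>.025)&(Z<.05)&(V<70),(212,165,245,195),'gasket')
rect((Z>.039)&(Z<.05),(210,160,245,200),'lips')
rect((Z>.02),(160,155,188,180),'loupe');rect((Z>.1),(335,135,372,170),'tube')
E
python3 m.py
python3 - <<'E'
import cv2
a=cv2.imread('pics/top1.png');cv2.imwrite('pics/crop1.png',cv2.resize(a[155:250,90:330],None,fx=3.3,fy=3.3,interpolation=cv2.INTER_CUBIC))
E
```

```text
table z 0.0005209523430471652
tester plate 2667 c [598.7 -27.5] size [329.  132.2] ang 84.41 zmed 0.0139 mean [ 0.5873 -0.0354]
tester all 3433 c [599.4 -31.7] size [335. 141.] ang 85.89 zmed 0.0146 mean [ 0.5901 -0.0273]
rack base 798 c [465.1 326.7] size [202.9 235.8] ang 1.71 zmed 0.0099 mean [0.4589 0.3182]
tray rim 517 c [ 481.8 -357.9] size [181.  153.4] ang 7.53 zmed 0.0388 mean [ 0.4874 -0.3606]
tray yel 2732 c [ 482.5 -356.7] size [174.  150.5] ang 7.78 zmed 0.0042 mean [nan nan]
small tray 286 c [ 454.3 -573.5] size [112.7 131.5] ang 81.41 zmed 0.0281 mean [ 0.4561 -0.5747]
red cap 115 c [481.4 364.7] size [38.6 28.1] ang 66.53 zmed 0.0758 mean [0.4799 0.3624]
decoy 23 c [489.3 477.6] size [12.2 26.7] ang 78.59 zmed 0.0176 mean [0.4889 0.4761]
blue cap 93 c [431.7 283.6] size [39.4 26.2] ang 66.73 zmed 0.0773 mean [0.4305 0.2832]
post top 31 c [587.2 -88.8] size [15.1 15.2] ang 89.69 zmed 0.0947 mean [ 0.5876 -0.0885]
green 11 c [ 629.7 -137.2] size [ 6.6 10.6] ang 87.57 zmed 0.0312 mean [ 0.6303 -0.1368]
gasket 152 c [600.7  92.6] size [43.  38.3] ang 0.28 zmed 0.0341 mean [0.6004 0.0929]
lips 73 c [600.6  94.4] size [46.7 71.4] ang 87.7 zmed 0.0432 mean [0.5993 0.0944]
loupe 185 c [642.7 263.8] size [45.4 44.9] ang 46.43 zmed 0.0329 mean [0.6417 0.2631]
tube 240 c [ 680.2 -295.7] size [44.3 44. ] ang 0.35 zmed 0.1381 mean [ 0.6777 -0.2945]
```

View pics/crop1.png

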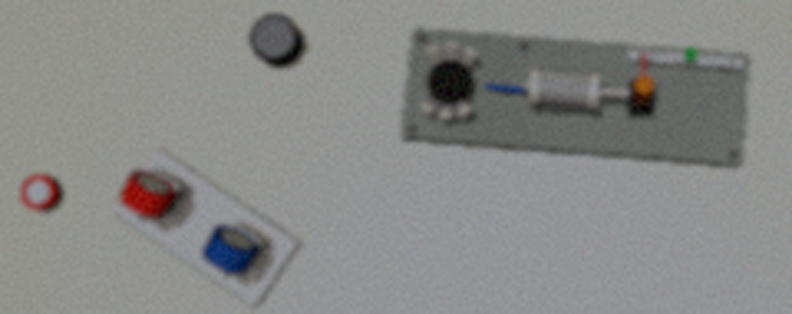

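```bash
cat >> h.py <<'E'
def tool(yaw,lean):
    """tool x along -X of the frame at yaw, y along Y, z down; d=(sin lean,0,-cos lean) in that frame"""
    c,s=np.cos(lean),np.sin(lean)
    return R.from_euler('z',yaw)*R.from_matrix(np.array([[-c,0,s],[0,1,0],[-s,0,-c]]))
def plan(p,Rt,n=None,start=None):
    st=monitor.sense()
    p0,R0=(st['tcp_pos'],R.from_quat(st['tool_rot'])) if start is None else start
    rv=(R0.inv()*Rt).as_rotvec(); dp=np.array(p)-p0
    if n is None: n=int(np.ceil(max(np.linalg.norm(dp)/.04,np.abs(rv).max()/.11,2)))
    M=sum((R0*R.from_rotvec(rv*k/n)).as_matrix() for k in range(n))
    v=np.linalg.solve(M,dp)
    print('n',n,'row',np.round(v/.8,4),np.round(rv/n/.12,3),'dp',dp.round(4),'rv',rv.round(3))
E
python3 - <<'E'
from h import *
st=monitor.sense();T=R.from_quat(st['tool_rot'])
s=np.load('wrist1.npz');A=R.from_quat(s['attitude'])
print('cam in tool',T.inv().apply(s['eye']-st['tcp_pos']),(T.inv()*A).as_matrix()[:,2])
yaw=np.radians(-32)
Rt=tool(yaw,np.radians(30));d=Rt.as_matrix()[:,2]
plan(np.array([.481,.364,.058])-.17*d,Rt)
P=cloud(dict(np.load('top1.npz')))
for u in range(226,250,2): print(u,(P[180:184,u].mean(0)*1000).round(0),end=' ')
E
```

```text
cam in tool [ 0.07754649  0.00032153 -0.1291357 ] [-3.01962228e-01 -8.56624865e-04  9.53319505e-01]
n 8 row [-0.0454 -0.0132  0.0172] [ 0.079 -0.541  0.303] dp [ 0.248  -0.1943 -0.0393] rv [ 0.076 -0.52   0.291]
226 [594.  93.  33.] 228 [594.  86.  34.] 230 [594.  80.  34.] 232 [595.  74.  30.] 234 [598.  69.  14.] 236 [599.  63.  12.] 238 [597.  56.  20.] 240 [597.  49.  20.] 242 [597.  43.  21.] 244 [598.  37.  19.] 246 [598.  30.  20.] 248 [595.  23.  35.]
```

```bash
python3 -m pendant '[[[-0.0454,-0.0132,0.0172,0.079,-0.541,0.303,1],[-0.0454,-0.0132,0.0172,0.079,-0.541,0.303,1],[-0.0454,-0.0132,0.0172,0.079,-0.541,0.303,1],[-0.0454,-0.0132,0.0172,0.079,-0.541,0.303,1],[-0.0454,-0.0132,0.0172,0.079,-0.541,0.303,1],[-0.0454,-0.0132,0.0172,0.079,-0.541,0.303,1],[-0.0454,-0.0132,0.0172,0.079,-0.541,0.303,1],[-0.0454,-0.0132,0.0172,0.079,-0.541,0.303,1],[0,0,0,0,0,0,1],[0,0,0,0,0,0,1]]]' 30
python3 - <<'E'
from h import *
s=snap('wrist','wrist2.png');np.savez('wrist2.npz',**s);st=monitor.sense();print(st['q'],(cloud(s)[150:200:25,200:300:50]).round(3))
E
```

```text
t: 1.15
tcp_pos: [0.4092, 0.4093, 0.2051]
tool_rot: [0.267, 0.929, -0.071, 0.248]
force: [-0.2, 0.5, -0.1]
finger_gap: 0.998
gripper_force: 0.0
[ 0.83417044  0.54897871  1.66185898 -0.65259166  0.93958075  0.21852539] [[[0.45  0.307 0.01 ]
  [0.48  0.355 0.011]]

 [[0.486 0.275 0.002]
  [0.461 0.368 0.075]]]
```

View pics/wrist2.png

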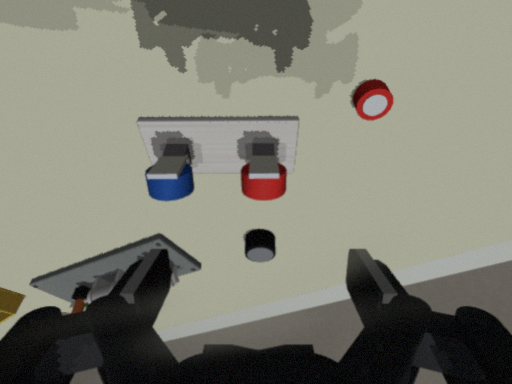

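The wrist view shows the red cap at (263,182), with its grey support wall on the near side at (263,160). So the crowns face away from the robot and rack yaw is about 148°. I'll fit the numbers next.

```bash
cat > fit.py <<'E'
from h import *
from scipy.optimize import least_squares
def load(n):
    s=dict(np.load(n));P=cloud(s);hs=cv2.cvtColor(s['pixels'],cv2.COLOR_RGB2HSV).astype(int);return s,P,hs[...,0],hs[...,1],hs[...,2]
s,P,H,S,V=load('wrist2.npz')
# rack base yaw from top-plane points
m=(abs(P[...,2]-.010)<.0035)&(V>90)&(S<60);m[:,:135]=0;m[:,305:]=0;m[:110]=0;m[180:]=0
q=P[m][:,:2];r=cv2.minAreaRect((q*1000).astype(np.float32));print('base',r)
for n,bx in(('wrist2.npz',(235,150,295,205)),('top1.npz',(122,200,150,225))):
    s,P,H,S,V=load(n);b=np.zeros(H.shape,bool);b[bx[1]:bx[3],bx[0]:bx[2]]=1
    red=((H<8)|(H>172))&(S>120)&b&(P[...,2]>.02)
    q=P[red]
    for yaw in(-32,):
        c,si=np.cos(np.radians(yaw)),np.sin(np.radians(yaw))
        e=np.array([c,si,0]);f=np.array([-si,c,0]);a=e*np.cos(np.radians(20))+np.array([0,0,np.sin(np.radians(20))]);g=np.cross(a,f)
        x,y=q@e,q@f
        print(n,len(q),'e',np.percentile(x,[1,5,50,95,99]).round(4),'f',np.percentile(y,[1,5,50,95,99]).round(4),'z',np.percentile(q[:,2],[1,50,99]).round(4))
        # cylinder fit: center lateral f0 and along g; radius 23
        def res(p): return np.hypot(q@f-p[0],q@g-p[1])-.023
        o=least_squares(res,[.56,-(.058*.94)],loss='soft_l1',f_scale=.002);f0,g0=o.x
        t=q@a; print('fit f0',f0,'g0',g0,'axial',np.percentile(t,[1,5,95,99]).round(4), 'rms',np.sqrt((o.fun**2).mean()))
        for am in (np.percentile(t,[2,98]).mean(),):
            print('C',(a*am+f*f0+g*g0).round(4))
E
python3 fit.py
```

```text
base ((461.06964111328125, 327.0881042480469), (169.61904907226562, 76.69426727294922), 57.997222900390625)
wrist2.npz 997 e [0.2003 0.2019 0.2112 0.2207 0.2223] f [0.5485 0.55   0.569  0.5891 0.5912] z [0.0445 0.0763 0.0833]
fit f0 0.5690967252498594 g0 -0.019603911135983525 axial [0.2128 0.2136 0.2345 0.2356] rms 0.001097633600267376
C [0.4859 0.3675 0.0582]
top1.npz 119 e [0.2016 0.203  0.2152 0.2266 0.231 ] f [0.5466 0.5471 0.5593 0.5813 0.5833] z [0.0557 0.0758 0.085 ]
fit f0 0.5700848146978194 g0 -0.02010840187344162 axial [0.2136 0.2151 0.2365 0.2374] rms 0.002644636490858203
C [0.4881 0.3672 0.0584]
```

```bash
python3 - <<'E'
from h import *
C=np.array([.4865,.3675,.058]);yaw=np.radians(-32)
R1=tool(yaw,np.radians(-50));d=R1.as_matrix()[:,2]
w=np.array([.56,.32,.24])
plan(w,R1,14); plan(C-.09*d,R1,start=(w,R1))
E
```

```text
n 14 row [-0.0165  0.0003 -0.0055] [0.001 0.83  0.   ] dp [ 0.151  -0.0899  0.0347] rv [2.000e-03 1.394e+00 1.000e-03]
n 4 row [-0.026   0.0004  0.0294] [0. 0. 0.] dp [-0.015   0.011  -0.1241] rv [0. 0. 0.]
```

```bash
python3 -m pendant '[[[-0.0165,0.0003,-0.0055,0.001,0.83,0,1],[-0.0165,0.0003,-0.0055,0.001,0.83,0,1],[-0.0165,0.0003,-0.0055,0.001,0.83,0,1],[-0.0165,0.0003,-0.0055,0.001,0.83,0,1],[-0.0165,0.0003,-0.0055,0.001,0.83,0,1],[-0.0165,0.0003,-0.0055,0.001,0.83,0,1],[-0.0165,0.0003,-0.0055,0.001,0.83,0,1],[-0.0165,0.0003,-0.0055,0.001,0.83,0,1],[-0.0165,0.0003,-0.0055,0.001,0.83,0,1],[-0.0165,0.0003,-0.0055,0.001,0.83,0,1],[-0.0165,0.0003,-0.0055,0.001,0.83,0,1],[-0.0165,0.0003,-0.0055,0.001,0.83,0,1],[-0.0165,0.0003,-0.0055,0.001,0.83,0,1],[-0.0165,0.0003,-0.0055,0.001,0.83,0,1],[0,0,0,0,0,0,1],[0,0,0,0,0,0,1]]]'
python3 - <<'E'
from h import *
C=np.array([.4865,.3675,.058]);yaw=np.radians(-32)
R1=tool(yaw,np.radians(-50));d=R1.as_matrix()[:,2]
print(monitor.sense()['q'].round(3));plan(C-.07*d,R1)
E
```

```text
t: 2.8
tcp_pos: [0.5599, 0.3199, 0.2399]
tool_rot: [0.249, 0.872, 0.116, -0.406]
force: [0.3, -0.0, 0.4]
finger_gap: 0.996
gripper_force: 0.0
[ 0.125  0.839  1.093  0.536  1.905 -0.897]
n 4 row [-0.026   0.0005  0.0356] [-0.002  0.001  0.002] dp [-0.0279  0.0192 -0.1369] rv [-0.001  0.001  0.001]
```

```bash
python3 -m pendant '[[[-0.026,0.0005,0.0356,0,0,0,1],[-0.026,0.0005,0.0356,0,0,0,1],[-0.026,0.0005,0.0356,0,0,0,1],[-0.026,0.0005,0.0356,0,0,0,1],[0,0,0,0,0,0,1],[0,0,0,0,0,0,1]]]'
python3 - <<'E'
from h import *
C=np.array([.4865,.3675,.058]);yaw=np.radians(-32)
R1=tool(yaw,np.radians(-50));d=R1.as_matrix()[:,2]
plan(C+.008*d,R1,6)
E
```

```text
t: 3.4
tcp_pos: [0.5321, 0.3398, 0.1055]
tool_rot: [0.248, 0.872, 0.116, -0.405]
force: [0.8, 0.4, 0.9]
finger_gap: 0.999
gripper_force: 0.0
n 6 row [-0.0004 -0.0001  0.0165] [-0.002  0.003  0.005] dp [-0.0508  0.0309 -0.0526] rv [-0.001  0.002  0.003]
```

```bash
python3 -m pendant '[[[-0.0004,-0.0001,0.0165,0,0,0,1],[-0.0004,-0.0001,0.0165,0,0,0,1],[-0.0004,-0.0001,0.0165,0,0,0,1],[-0.0004,-0.0001,0.0165,0,0,0,1],[-0.0004,-0.0001,0.0165,0,0,0,1],[-0.0004,-0.0001,0.0165,0,0,0,1],[0,0,0,0,0,0,1],[0,0,0,0,0,0,1]]]' 30
python3 - <<'E'
from h import *
s=snap('wrist','wrist3.png')
E
```

```text
t: 4.2
tcp_pos: [0.4817, 0.3696, 0.0509]
tool_rot: [0.249, 0.871, 0.116, -0.406]
force: [0.4, 0.5, -0.0]
finger_gap: 1.0
gripper_force: 0.0
```

View pics/wrist3.png

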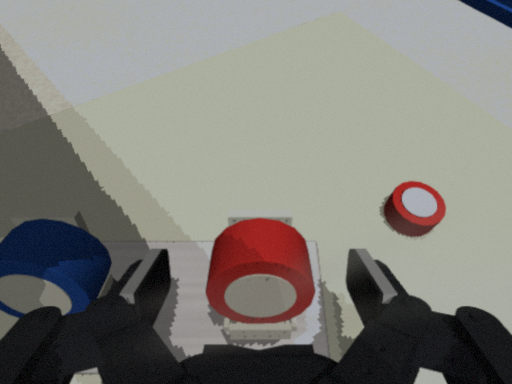

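The red cap (260,270) sits centred between the finger pads (155 and 365). Closing now.

```bash
python3 -m pendant '[[[0,0,0,0,0,0,0.45],[0,0,0,0,0,0,0.4],[0,0,0,0,0,0,0.35],[0,0,0,0,0,0,0.3],[0,0,0,0,0,0,0.3],[0,0,0,0,0,0,0.3],[0,0,0,0,0,0,0.3],[0,0,0,0,0,0,0.3]]]' 35
```

```text
t: 5.05
tcp_pos: [0.4827, 0.3692, 0.0516]
tool_rot: [0.249, 0.872, 0.117, -0.405]
force: [3.5, -2.9, 3.5]
finger_gap: 0.522
gripper_force: 35.9
```

```bash
python3 -m pendant '[[[0.018,0,-0.025,0,0,0,0.3],[0.018,0,-0.025,0,0,0,0.3],[0.018,0,-0.025,0,0,0,0.3],[0.018,0,-0.025,0,0,0,0.3],[0.018,0,-0.025,0,0,0,0.3],[0,0,0,0,0,0,0.3]]]'
cat >> h.py <<'E'
ty=np.radians(-3.9)
R1=tool(np.radians(-32),np.radians(-50)); OFF=R1.inv().apply(np.array([.4865,.3675,.058])-np.array([.4827,.3692,.0516]))
R2=tool(ty,np.radians(20))
def capmid(p,Rt): return np.array(p)-Rt.apply(OFF)   # TCP for cap middle at p
E
python3 - <<'E'
from h import *
print(OFF)
plan(capmid([.6005,.0935,.046+.11],R2),R2)
E
```

```text
t: 5.65
tcp_pos: [0.5089, 0.3538, 0.1731]
tool_rot: [0.249, 0.872, 0.118, -0.404]
force: [0.2, -0.1, -0.6]
finger_gap: 0.528
gripper_force: 36.8
[ 0.00225218  0.00057201 -0.00727258]
n 11 row [-0.0209 -0.0248 -0.0053] [ 0.105 -0.902 -0.38 ] dp [ 0.0962 -0.2612 -0.0232] rv [ 0.138 -1.19  -0.502]
```

```bash
python3 -m pendant '[[[-0.0144,-0.017,-0.0037,0.072,-0.62,-0.261,0.3],[-0.0144,-0.017,-0.0037,0.072,-0.62,-0.261,0.3],[-0.0144,-0.017,-0.0037,0.072,-0.62,-0.261,0.3],[-0.0144,-0.017,-0.0037,0.072,-0.62,-0.261,0.3],[-0.0144,-0.017,-0.0037,0.072,-0.62,-0.261,0.3],[-0.0144,-0.017,-0.0037,0.072,-0.62,-0.261,0.3],[-0.0144,-0.017,-0.0037,0.072,-0.62,-0.261,0.3],[-0.0144,-0.017,-0.0037,0.072,-0.62,-0.261,0.3],[-0.0144,-0.017,-0.0037,0.072,-0.62,-0.261,0.3],[-0.0144,-0.017,-0.0037,0.072,-0.62,-0.261,0.3],[-0.0144,-0.017,-0.0037,0.072,-0.62,-0.261,0.3],[-0.0144,-0.017,-0.0037,0.072,-0.62,-0.261,0.3],[-0.0144,-0.017,-0.0037,0.072,-0.62,-0.261,0.3],[-0.0144,-0.017,-0.0037,0.072,-0.62,-0.261,0.3],[-0.0144,-0.017,-0.0037,0.072,-0.62,-0.261,0.3],[-0.0144,-0.017,-0.0037,0.072,-0.62,-0.261,0.3],[0,0,0,0,0,0,0.3],[0,0,0,0,0,0,0.3]]]'
python3 - <<'E'
from h import *
s=snap('wrist','wrist4.png');np.savez('wrist4.npz',**s)
s=snap('side');np.savez('side4.npz',**s)
s=snap('top');np.savez('top4.npz',**s)
print(monitor.sense()['q'].round(3));plan(capmid([.6005,.0935,.046+.03],R2),R2)
E
```

```text
t: 7.45
tcp_pos: [0.6047, 0.0938, 0.1497]
tool_rot: [0.034, 0.985, -0.007, 0.169]
force: [-0.1, 0.4, 0.0]
finger_gap: 0.528
gripper_force: 37.0
[-0.019  0.557  1.794 -0.042  0.449 -1.487]
n 3 row [ 0.0116 -0.0006  0.0314] [-0.006 -0.018  0.001] dp [-0.0009 -0.0014 -0.0804] rv [-0.002 -0.006  0.   ]
```

View pics/wrist4.png

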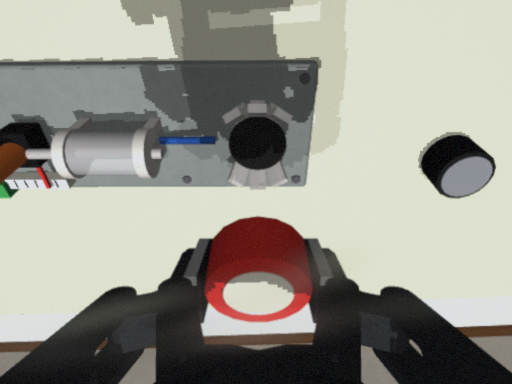

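The wrist view shows the cap held at (258,270) with the crown disc at (258,297). Pocket gasket is at (258,143), post top at (10,160), pointer at (45,178) and green band at (5,190). I'll check the cap's attitude and the pocket numerically.

```bash
cat > chk.py <<'E'
from fit import *
print('-----')
s,P,H,S,V=load('wrist4.npz')
b=np.zeros(H.shape,bool);b[265:330,215:305]=1
m=b&(S<70)&(V>110)&(P[...,2]>.1);q=P[m];q=q[(abs(q[:,2]-np.median(q[:,2]))<.008)];c=q.mean(0);n=np.linalg.svd(q-c,full_matrices=False)[2][2];print('disc',len(q),c.round(4),'normal',n.round(3),'zspread',np.percentile(q[:,2],[5,95]).round(4))
b[:]=0;b[215:320,200:315]=1
red=((H<8)|(H>172))&(S>120)&b&(P[...,2]>.09);q=P[red];print('red',len(q),np.percentile(q,[1,99],axis=0).round(4))
o=least_squares(lambda p:np.hypot(q[:,0]-p[0],q[:,1]-p[1])-.023,[.6,.094],loss='soft_l1',f_scale=.002);print('cyl',o.x.round(4),np.sqrt((o.fun**2).mean()))
b[:]=0;b[95:190,215:300]=1
g=b&(abs(P[...,2]-.034)<.003)&(V<60);q=P[g];print('gasket',len(q),cv2.minAreaRect((q[:,:2]*1000).astype(np.float32)),q.mean(0).round(4))
l=b&(P[...,2]>.039)&(P[...,2]<.05);q=P[l];print('lips',len(q),cv2.minAreaRect((q[:,:2]*1000).astype(np.float32)),q.mean(0).round(4))
b[:]=0;b[50:195,0:325]=1
p=b&(abs(P[...,2]-.014)<.003);q=P[p];print('plate',cv2.minAreaRect((q[:,:2]*1000).astype(np.float32)))
for nm,mm,bx in(('pointer',((H<8)|(H>172))&(S>150),(30,160,60,195)),('green',(H>45)&(H<80)&(S>120),(0,165,30,205)),('orange',(H>3)&(H<20)&(S>150),(0,130,35,180))):
    b[:]=0;b[bx[1]:bx[3],bx[0]:bx[2]]=1;q=P[b&mm];print(nm,len(q),q.mean(0).round(4),np.percentile(q,[2,98],axis=0).round(4))
E
python3 chk.py | sed '1,/-----/d'
```

```text
disc 2400 [0.5991 0.0946 0.1693] normal [0.012 0.004 1.   ] zspread [0.1686 0.1699]
red 6538 [[0.5769 0.0725 0.1461]
 [0.6194 0.116  0.1696]]
cyl [0.6009 0.0943] 0.002729344769741796
gasket 2376 ((600.9619750976562, 93.19091796875), (43.79048156738281, 44.16839599609375), 87.64278411865234) [0.5995 0.0934 0.0346]
lips 1236 ((601.5770874023438, 93.34207153320312), (48.48513412475586, 72.84111022949219), 85.86566925048828) [0.6    0.0932 0.0435]
plate ((595.0355224609375, 4.9194793701171875), (266.6588134765625, 110.20008850097656), 86.13265228271484)
pointer 99 [ 0.6199 -0.09    0.0317] [[ 0.604  -0.0923  0.0292]
 [ 0.631  -0.0793  0.0433]]
green 148 [nan nan nan] [[nan nan nan]
 [nan nan nan]]
orange 703 [nan nan nan] [[nan nan nan]
 [nan nan nan]]
```

```bash
python3 -m pendant '[[[0.0086,-0.0004,0.0235,0,0,0,0.3],[0.0086,-0.0004,0.0235,0,0,0,0.3],[0.0086,-0.0004,0.0235,0,0,0,0.3],[0.0086,-0.0004,0.0235,0,0,0,0.3],[0.0038,0,0.0106,0,0,0,0.3],[0.0038,0,0.0106,0,0,0,0.3],[0.0038,0,0.0106,0,0,0,0.3],[0,0,0,0,0,0,0.3],[0,0,0,0,0,0,0.3]]]'
python3 -m pendant '[[[0.0004,0,0.0012,0,0,0,0.3],[0.0004,0,0.0012,0,0,0,0.3],[0,0,0,0,0,0,0.3]]]'
```

```text
t: 8.5
tcp_pos: [0.6054, 0.0924, 0.0438]
tool_rot: [0.034, 0.985, -0.007, 0.171]
force: [0.8, 4.3, -2.8]
finger_gap: 0.529
gripper_force: 37.3
t: 8.8
tcp_pos: [0.606, 0.0922, 0.0427]
tool_rot: [0.034, 0.984, -0.007, 0.172]
force: [0.2, 4.0, 3.1]
finger_gap: 0.528
gripper_force: 38.1
```

```bash
python3 - <<'E'
from h import *
s=snap('wrist');np.savez('wrist5.npz',**s)
a=cv2.cvtColor(s['pixels'],cv2.COLOR_RGB2BGR)[170:340,150:370];cv2.imwrite('pics/c5.png',cv2.resize(a,None,fx=3.3,fy=3.3,interpolation=cv2.INTER_CUBIC))
print(monitor.sense())
E
```

```text
{'t': 8.85, 'q': array([-0.02290268,  0.75416967,  1.84283439, -0.08766484,  0.19969752,
       -1.44244596]), 'qd': array([-5.36833345e-04,  1.69988676e-03,  8.45762424e-04, -3.48034040e-05,
        9.04436759e-04,  9.02761845e-04]), 'tau': array([ -3.29146631, -41.42441869,  -6.85917333,  -0.39808349,
        -0.92246158,  -0.04652486]), 'tcp_pos': array([0.60596086, 0.09223732, 0.042669  ]), 'tool_rot': array([ 0.03365999,  0.98449267, -0.00687666,  0.17202876]), 'force': array([-0.73920791,  4.69011111,  2.19944103]), 'ft_torque': array([0.9464325 , 0.11567577, 0.36477785]), 'gripper_force': 38.0840490013361, 'finger_gap': 0.5271800415614748}
```

View pics/c5.png

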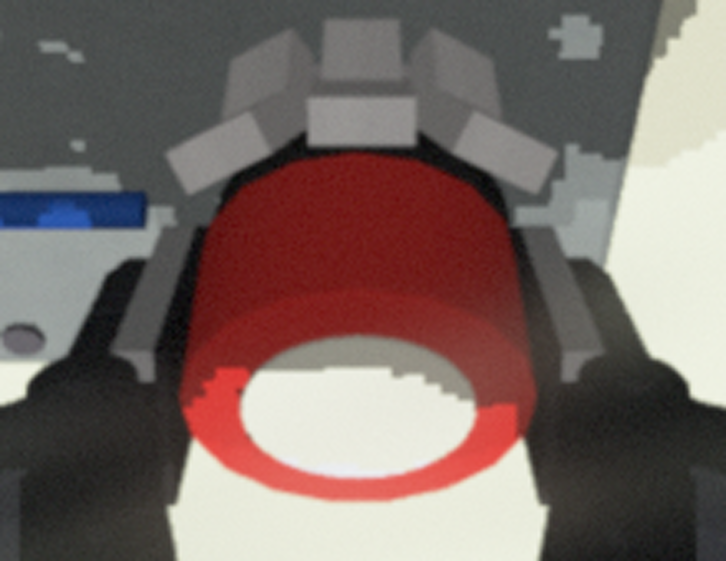

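```bash
python3 -m pendant '[[[0,0.0015,0,0,0,0,0.3],[0,0,0,0,0,0,0.3],[0,0,0,0,0,0,0.3]]]'
python3 -m pendant '[[[0.0004,0,0.0012,0,0,0,0.3],[0,0,0,0,0,0,0.3],[0,0,0,0,0,0,0.3]]]'
python3 - <<'E'
from h import *
s=snap('wrist');P=cloud(s);hs=cv2.cvtColor(s['pixels'],cv2.COLOR_RGB2HSV).astype(int);H,S,V=hs[...,0],hs[...,1],hs[...,2]
b=np.zeros(H.shape,bool);b[270:318,220:300]=1;m=b&(S<70)&(V>90);q=P[m];q=q[abs(q[:,2]-np.median(q[:,2]))<.006];c=q.mean(0);print(c,np.linalg.svd(q-c,full_matrices=False)[2][2])
E
```

```text
t: 9.15
tcp_pos: [0.6054, 0.0926, 0.0417]
tool_rot: [0.034, 0.985, -0.007, 0.171]
force: [-0.2, -0.0, -0.5]
finger_gap: 0.528
gripper_force: 36.9
t: 9.45
tcp_pos: [0.6054, 0.0929, 0.0406]
tool_rot: [0.034, 0.985, -0.007, 0.171]
force: [0.4, 0.2, 0.4]
finger_gap: 0.528
gripper_force: 36.9<stdin>:3: RuntimeWarning: Mean of empty slice.
  ret = um.true_divide(
Traceback (most recent call last):
IndexError: index 2 is out of bounds for axis 0 with size 0
```

Freed. Going down to contact at about z = 0.0387.

```bash
python3 -m pendant '[[[0.0004,0,0.0012,0,0,0,0.3],[0,0,0,0,0,0,0.3],[0,0,0,0,0,0,0.3]]]'
python3 -m pendant '[[[0.0004,0,0.0012,0,0,0,0.3],[0,0,0,0,0,0,0.3],[0,0,0,0,0,0,0.3]]]'
```

```text
t: 9.8
tcp_pos: [0.6056, 0.093, 0.0398]
tool_rot: [0.034, 0.985, -0.007, 0.171]
force: [0.4, -1.6, 0.5]
finger_gap: 0.528
gripper_force: 37.1
t: 10.1
tcp_pos: [0.6056, 0.093, 0.0397]
tool_rot: [0.034, 0.985, -0.007, 0.172]
force: [-2.5, -0.6, 6.2]
finger_gap: 0.528
gripper_force: 37.7
```

```bash
python3 -m pendant '[[[0,0,0,0,0,0,0.54],[0,0,0,0,0,0,0.58],[0,0,0,0,0,0,0.64],[0,0,0,0,0,0,0.7],[0,0,0,0,0,0,0.78],[0,0,0,0,0,0,0.78]]]'
python3 -m pendant '[[[0,0,-0.02,0,0,0,0.78],[0,0,-0.03,0,0,0,0.78],[0,0,-0.035,0,0,0,0.78],[0,0,-0.035,0,0,0,0.78],[0,0,-0.035,0,0,0,0.78],[0,0,0,0,0,0,0.78],[0,0,0,0,0,0,0.78]]]'
cat > chk2.py <<'E'
from fit import *
print('-----')
s=snap('wrist','w6.png');np.savez('wrist6.npz',**s)
s,P,H,S,V=load('wrist6.npz')
near=(np.hypot(P[...,0]-.6008,P[...,1]-.093)<.035)&(P[...,2]>.03)&(P[...,2]<.075)
m=near&(S<70)&(V>120)&(P[...,2]>.053);q=P[m];c=q.mean(0);print('disc',len(q),c.round(4),np.linalg.svd(q-c,full_matrices=False)[2][2].round(3),cv2.minAreaRect((q[:,:2]*1000).astype(np.float32)))
red=((H<8)|(H>172))&(S>120)&near&(P[...,2]>.055);q=P[red];print('crown',len(q),q[:,2].mean().round(4),cv2.minAreaRect((q[:,:2]*1000).astype(np.float32)))
for nm,mm in(('pointer',((H<8)|(H>172))&(S>150)&(P[...,0]>.605)&(P[...,1]<-.05)),('green',(H>45)&(H<80)&(S>120)&(P[...,2]>.02)),('orange',(H>3)&(H<20)&(S>150)&(P[...,1]<-.05)&(P[...,2]>.09))):
    q=P[mm]
    if len(q): print(nm,len(q),q.mean(0).round(4),np.percentile(q,[2,98],axis=0).round(4))
E
python3 chk2.py | sed '1,/-----/d'
```

```text
t: 10.7
tcp_pos: [0.6055, 0.0931, 0.0386]
tool_rot: [0.034, 0.985, -0.007, 0.171]
force: [0.5, 0.5, -0.4]
finger_gap: 0.778
gripper_force: 0.0
t: 11.4
tcp_pos: [0.564, 0.0963, 0.1561]
tool_rot: [0.034, 0.985, -0.007, 0.172]
force: [-0.1, -0.0, -0.0]
finger_gap: 0.78
gripper_force: 0.0
disc 874 [0.6003 0.0935 0.0593] [ 0.006 -0.002  1.   ] ((604.4586791992188, 91.87416076660156), (30.02798843383789, 37.89686584472656), 64.14140319824219)
crown 1117 0.0584 ((600.3309936523438, 93.43641662597656), (45.11622619628906, 44.5992431640625), 10.812226295471191)
pointer 60 [ 0.6211 -0.0905  0.0313] [[ 0.6133 -0.0923  0.0294]
 [ 0.6302 -0.0891  0.0327]]
green 412 [0.5446 0.0861 0.1866] [[ 0.5196 -0.1307  0.0281]
 [ 0.6367  0.1625  0.2239]]
orange 346 [ 0.5879 -0.085   0.0942] [[ 0.5807 -0.0924  0.0904]
 [ 0.5959 -0.0799  0.0962]]
```

View pics/w6.png

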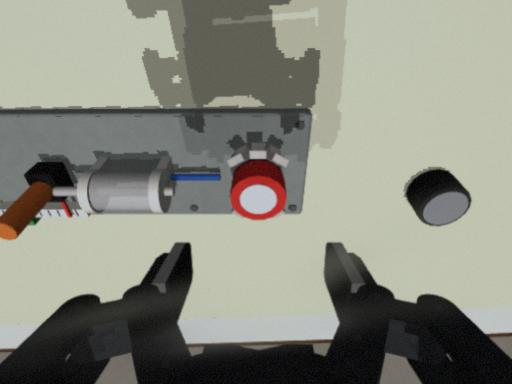

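```bash
python3 - <<'E'
from h import *
R3=tool(ty,0.);plan([.5881,-.0892,.20],R3,8)
E
```

```text
n 8 row [-0.007  -0.0286 -0.0057] [-0.003  0.358 -0.   ] dp [ 0.0243 -0.1854  0.0448] rv [-0.002  0.344 -0.   ]
```

```bash
python3 -m pendant '[[[-0.007,-0.0286,-0.0057,-0.003,0.358,0,0.6],[-0.007,-0.0286,-0.0057,-0.003,0.358,0,0.55],[-0.007,-0.0286,-0.0057,-0.003,0.358,0,0.5],[-0.007,-0.0286,-0.0057,-0.003,0.358,0,0.5],[-0.007,-0.0286,-0.0057,-0.003,0.358,0,0.5],[-0.007,-0.0286,-0.0057,-0.003,0.358,0,0.5],[-0.007,-0.0286,-0.0057,-0.003,0.358,0,0.5],[-0.007,-0.0286,-0.0057,-0.003,0.358,0,0.5],[0,0,0,0,0,0,0.5],[0,0,0,0,0,0,0.5]]]'
cat > chk3.py <<'E'
from h import *
import sys
s=snap('wrist','w%s.png'%sys.argv[1]);P=cloud(s)
hs=cv2.cvtColor(s['pixels'],cv2.COLOR_RGB2HSV).astype(int);H,S,V=hs[...,0],hs[...,1],hs[...,2]
X=np.array([np.cos(ty),np.sin(ty),0]);Y=np.array([-np.sin(ty),np.cos(ty),0]);O=np.array([.5881,-.0892,0])
Q=np.stack([(P-O)@X,(P-O)@Y,P[...,2]],-1)
z=Q[...,2];w=(abs(Q[...,0])<.07)&(abs(Q[...,1])<.1)
for nm,mm in(('pointer',((H<5)|(H>172))&(S>140)&(Q[...,0]>.015)&(z<.045)),('green',(H>45)&(H<80)&(S>100)&(z<.05)&(Q[...,0]>.02)),('orange',(H>3)&(H<22)&(S>150)&(z>.088)&(z<.105))):
    q=Q[mm&w]
    if len(q): print(nm,len(q),'med',np.median(q,axis=0).round(4),np.percentile(q,[3,97],axis=0).round(4).tolist())
E
python3 chk3.py 7
python3 - <<'E'
from h import *
plan([.5881,-.0892,.069],tool(ty,0.),5)
E
```

```text
t: 12.45
tcp_pos: [0.5876, -0.0891, 0.1981]
tool_rot: [0.035, 0.999, 0.001, -0.001]
force: [-0.3, 0.0, -0.1]
finger_gap: 0.5
gripper_force: 0.0
pointer 17 med [0.0388 0.0005 0.0316] [[0.035, -0.0005, 0.0254], [0.0427, 0.0011, 0.0327]]
green 133 med [ 0.0466 -0.0441  0.0322] [[0.0408, -0.0488, 0.0286], [0.0534, -0.0389, 0.033]]
orange 354 med [-0.0002 -0.0002  0.0954] [[-0.0071, -0.007, 0.0901], [0.008, 0.007, 0.0967]]
n 5 row [-0.0004 -0.0003  0.0323] [ 0.003 -0.005 -0.001] dp [ 0.0011 -0.0009 -0.1292] rv [ 0.002 -0.003 -0.001]
```

View pics/w7.png

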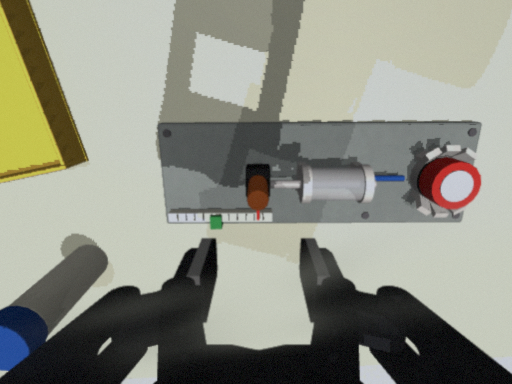

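Post top is at (258,190), pointer at (258,215) and green band at (216,221). The post axis matches the prediction within 0.5 mm, and the draw needed is about 44.5 mm.

```bash
python3 -m pendant '[[[-0.0004,-0.0003,0.0323,0,0,0,0.5],[-0.0004,-0.0003,0.0323,0,0,0,0.5],[-0.0004,-0.0003,0.0323,0,0,0,0.5],[-0.0004,-0.0003,0.0323,0,0,0,0.5],[-0.0004,-0.0003,0.0323,0,0,0,0.5],[0,0,0,0,0,0,0.5],[0,0,0,0,0,0,0.5]]]'
python3 -m pendant '[[[0,0,0,0,0,0,0.3],[0,0,0,0,0,0,0.2],[0,0,0,0,0,0,0.1],[0,0,0,0,0,0,0.1],[0,0,0,0,0,0,0.1],[0,0,0,0,0,0,0.1],[0,0,0,0,0,0,0.1]]]' 50
```

```text
t: 13.2
tcp_pos: [0.5887, -0.089, 0.0702]
tool_rot: [0.034, 0.999, 0.001, -0.001]
force: [0.7, -0.4, 0.4]
finger_gap: 0.5
gripper_force: 0.0
t: 13.9
tcp_pos: [0.5904, -0.09, 0.0723]
tool_rot: [0.034, 0.999, 0.0, 0.001]
force: [-0.6, 2.2, 6.4]
finger_gap: 0.196
gripper_force: 48.7
```

```bash
python3 -m pendant '[[[0,-0.0031,0,0,0,0,0.1],[0,-0.0062,0,0,0,0,0.1],[0,-0.0062,0,0,0,0,0.1],[0,-0.0062,0,0,0,0,0.1],[0,-0.0062,0,0,0,0,0.1],[0,-0.0062,0,0,0,0,0.1],[0,-0.0062,0,0,0,0,0.1],[0,-0.0062,0,0,0,0,0.1],[0,-0.0062,0,0,0,0,0.1],[0,-0.0031,0,0,0,0,0.1],[0,0,0,0,0,0,0.1]]]'
python3 chk3.py 8
```

```text
t: 15.0
tcp_pos: [0.5875, -0.134, 0.0723]
tool_rot: [0.035, 0.999, 0.001, 0.002]
force: [1.3, 6.2, 6.3]
finger_gap: 0.197
gripper_force: 48.9
orange 1226 med [-0.0027 -0.0445  0.0952] [[-0.0072, -0.0518, 0.0889], [0.0051, -0.0372, 0.0965]]
```

```bash
python3 -m pendant '[[[0,-0.0003,0,0,0,0,0.1],[0,0,0,0,0,0,0.1],[0,0,0,0,0,0,0.1],[0,0,0,0,0,0,0.1],[0,0,0,0,0,0,0.1],[0,0,0,0,0,0,0.1],[0,0,0,0,0,0,0.1],[0,0,0,0,0,0,0.1],[0,0,0,0,0,0,0.1],[0,0,0,0,0,0,0.1],[0,0,0,0,0,0,0.1],[0,0,0,0,0,0,0.1],[0,0,0,0,0,0,0.1],[0,0,0,0,0,0,0.1],[0,0,0,0,0,0,0.1],[0,0,0,0,0,0,0.1],[0,0,0,0,0,0,0.1],[0,0,0,0,0,0,0.1]]]'
python3 - <<'E'
from h import *
s=snap('side');np.savez('side8.npz',**s)
a=cv2.cvtColor(s['pixels'],cv2.COLOR_RGB2BGR)[150:240,230:310];cv2.imwrite('pics/c8.png',cv2.resize(a,None,fx=6,fy=6,interpolation=cv2.INTER_CUBIC))
E
```

```text
t: 16.85
tcp_pos: [0.5875, -0.1339, 0.0723]
tool_rot: [0.034, 0.999, 0.001, 0.002]
force: [0.9, 5.5, 7.2]
finger_gap: 0.201
gripper_force: 48.9
```

View pics/c8.png

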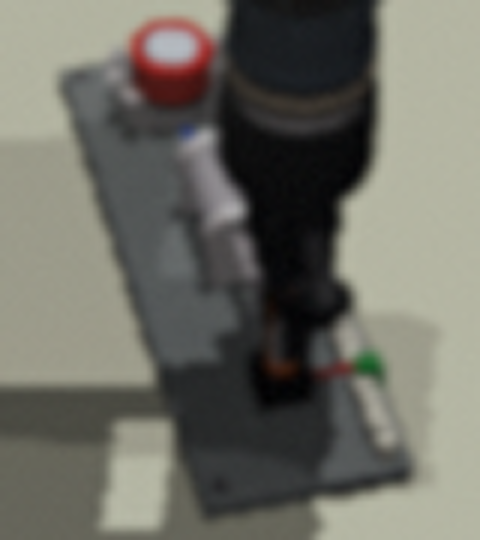

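The side crop shows the red pointer (335,372) meeting the green band (370,365). It was held over 1.8 s; now easing it home.

```bash
python3 -m pendant '[[[0,0.0022,0,0,0,0,0.1],[0,0.0044,0,0,0,0,0.1],[0,0.0044,0,0,0,0,0.1],[0,0.0044,0,0,0,0,0.1],[0,0.0044,0,0,0,0,0.1],[0,0.0044,0,0,0,0,0.1],[0,0.0044,0,0,0,0,0.1],[0,0.0044,0,0,0,0,0.1],[0,0.0044,0,0,0,0,0.1],[0,0.0044,0,0,0,0,0.1],[0,0.0044,0,0,0,0,0.1],[0,0.0044,0,0,0,0,0.1],[0,0.0031,0,0,0,0,0.1],[0,0.0015,0,0,0,0,0.1],[0,0.0009,0,0,0,0,0.1],[0,0.0008,0,0,0,0,0.1],[0,0,0,0,0,0,0.1],[0,0,0,0,0,0,0.1]]]'
python3 chk3.py 9
```

```text
t: 18.7
tcp_pos: [0.5905, -0.0896, 0.0723]
tool_rot: [0.034, 0.999, -0.0, 0.001]
force: [-0.6, 1.9, 6.4]
finger_gap: 0.195
gripper_force: 48.9
green 122 med [ 0.041  -0.0449  0.0315] [[0.0402, -0.049, 0.0275], [0.0438, -0.0398, 0.0331]]
orange 1227 med [-0.0029 -0.0003  0.0953] [[-0.0073, -0.0075, 0.0889], [0.0049, 0.0072, 0.0965]]
```

```bash
python3 -m pendant '[[[0,0.0005,0,0,0,0,0.1],[0,0.0005,0,0,0,0,0.1],[0,0,0,0,0,0,0.1]]]'
python3 -m pendant '[[[0,0,0,0,0,0,0.24],[0,0,0,0,0,0,0.3],[0,0,0,0,0,0,0.4],[0,0,0,0,0,0,0.5],[0,0,0,0,0,0,0.5],[0,0,-0.03,0,0,0,0.5],[0,0,-0.04,0,0,0,0.5],[0,0,-0.04,0,0,0,0.5],[0,0,-0.04,0,0,0,0.5],[0,0,-0.02,0,0,0,0.5],[0,0,0,0,0,0,0.5]]]'
python3 chk3.py 10
python3 - <<'E'
from h import *
# cap middle at pocket (.6004,.0934,.046); approach 90 mm back along tool
t=capmid([.6004,.0934,.046],R2);print(t)
plan(t-.10*R2.as_matrix()[:,2],R2,8)
E
```

```text
t: 19.05
tcp_pos: [0.5905, -0.0895, 0.0723]
tool_rot: [0.034, 0.999, -0.001, 0.001]
force: [-1.8, -0.8, 6.8]
finger_gap: 0.197
gripper_force: 48.9
t: 20.15
tcp_pos: [0.5913, -0.0892, 0.2095]
tool_rot: [0.034, 0.999, -0.001, 0.003]
force: [0.5, -1.0, 0.5]
finger_gap: 0.499
gripper_force: 0.0
pointer 22 med [0.0385 0.0002 0.0316] [[0.0331, -0.0009, 0.0172], [0.0422, 0.0013, 0.0326]]
green 127 med [ 0.0464 -0.0439  0.0322] [[0.0406, -0.0492, 0.0288], [0.0523, -0.0387, 0.0334]]
orange 332 med [-0.0003  0.0003  0.0954] [[-0.007, -0.0072, 0.0898], [0.0079, 0.007, 0.0968]]
[0.60495416 0.09251619 0.0399363 ]
n 8 row [0.0067 0.0284 0.0107] [-0.    -0.361 -0.   ] dp [-0.0193  0.1837 -0.0737] rv [-0.    -0.346 -0.   ]
```

```bash
python3 -m pendant '[[[0.0067,0.0284,0.0107,0,-0.361,0,0.6],[0.0067,0.0284,0.0107,0,-0.361,0,0.78],[0.0067,0.0284,0.0107,0,-0.361,0,0.78],[0.0067,0.0284,0.0107,0,-0.361,0,0.78],[0.0067,0.0284,0.0107,0,-0.361,0,0.78],[0.0067,0.0284,0.0107,0,-0.361,0,0.78],[0.0067,0.0284,0.0107,0,-0.361,0,0.78],[0.0067,0.0284,0.0107,0,-0.361,0,0.78],[0,0,0,0,0,0,0.78],[0,0,0,0,0,0,0.78]]]'
python3 - <<'E'
from h import *
plan([.6056,.0931,.040],R2,6)
E
```

```text
t: 21.2
tcp_pos: [0.5691, 0.0952, 0.1314]
tool_rot: [0.033, 0.985, -0.006, 0.171]
force: [0.1, -0.2, -0.3]
finger_gap: 0.78
gripper_force: 0.0
n 6 row [-0.0007  0.0001  0.0205] [ 0.001 -0.008  0.001] dp [ 0.0365 -0.0021 -0.0914] rv [ 0.001 -0.006  0.001]
```

```bash
python3 -m pendant '[[[-0.0007,0.0001,0.0205,0,0,0,0.78],[-0.0007,0.0001,0.0205,0,0,0,0.78],[-0.0007,0.0001,0.0205,0,0,0,0.78],[-0.0007,0.0001,0.0205,0,0,0,0.78],[-0.0007,0.0001,0.0205,0,0,0,0.78],[-0.0007,0.0001,0.0205,0,0,0,0.78],[0,0,0,0,0,0,0.78],[0,0,0,0,0,0,0.78]]]'
python3 -m pendant '[[[0,0,0,0,0,0,0.45],[0,0,0,0,0,0,0.35],[0,0,0,0,0,0,0.3],[0,0,0,0,0,0,0.3],[0,0,0,0,0,0,0.3],[0,0,0,0,0,0,0.3],[0,0,0,0,0,0,0.3]]]' 35
```

```text
t: 22.0
tcp_pos: [0.6072, 0.0918, 0.0415]
tool_rot: [0.034, 0.984, -0.006, 0.172]
force: [-0.4, -0.2, 0.5]
finger_gap: 0.779
gripper_force: 0.0
t: 22.7
tcp_pos: [0.6071, 0.0927, 0.0426]
tool_rot: [0.034, 0.984, -0.006, 0.173]
force: [-2.5, -2.0, 6.3]
finger_gap: 0.53
gripper_force: 36.0
```

The leaned grip would leave the fingertips too low for the tray floor. I'll regrip upright and higher.

```bash
python3 -m pendant '[[[0,0,0,0,0,0,0.55],[0,0,0,0,0,0,0.62],[0,0,0,0,0,0,0.7],[0,0,0,0,0,0,0.75],[0,0,0,0,0,0,0.78],[0,0,-0.02,0,0,0,0.78],[0,0,-0.03,0,0,0,0.78],[0,0,-0.03,0,0,0,0.78],[0,0,0,0,0,0,0.78]]]'
python3 chk2.py | sed '1,/-----/d' | head -2
python3 - <<'E'
from h import *
R3=tool(ty,0.)
plan([.6004,.0934,.12],R3,5)
E
```

```text
t: 23.6
tcp_pos: [0.5855, 0.0945, 0.1042]
tool_rot: [0.034, 0.984, -0.006, 0.174]
force: [0.5, -0.0, -0.2]
finger_gap: 0.782
gripper_force: 0.0
disc 1345 [0.6001 0.0933 0.0593] [0.001 0.004 1.   ] ((602.5066528320312, 89.98670196533203), (30.998016357421875, 37.94789505004883), 27.823923110961914)
crown 1785 0.0584 ((600.0210571289062, 93.28592681884766), (45.23318862915039, 44.56817626953125), 31.830698013305664)
n 5 row [-0.0045  0.     -0.0034] [ 0.001  0.582 -0.   ] dp [ 0.0149 -0.001   0.0169] rv [ 0.001  0.349 -0.   ]
```

```bash
python3 -m pendant '[[[-0.0045,0,-0.0034,0,0.582,0,0.78],[-0.0045,0,-0.0034,0,0.582,0,0.78],[-0.0045,0,-0.0034,0,0.582,0,0.78],[-0.0045,0,-0.0034,0,0.582,0,0.78],[-0.0045,0,-0.0034,0,0.582,0,0.78],[0,0,0,0,0,0,0.78],[0,0,0,0,0,0,0.78]]]'
python3 - <<'E'
from h import *
plan([.6002,.0933,.050],tool(ty,0.),4)
E
```

```text
t: 24.35
tcp_pos: [0.5993, 0.0932, 0.1174]
tool_rot: [0.034, 0.999, 0.0, -0.002]
force: [-0.5, 0.3, 0.4]
finger_gap: 0.778
gripper_force: 0.0
n 4 row [-0.0003  0.0001  0.0211] [ 0.001 -0.007 -0.001] dp [ 0.0009  0.0001 -0.0674] rv [ 0.    -0.003 -0.   ]
```

```bash
python3 -m pendant '[[[-0.0003,0.0001,0.0211,0,0,0,0.78],[-0.0003,0.0001,0.0211,0,0,0,0.78],[-0.0003,0.0001,0.0211,0,0,0,0.78],[-0.0003,0.0001,0.0211,0,0,0,0.78],[0,0,0,0,0,0,0.78],[0,0,0,0,0,0,0.5],[0,0,0,0,0,0,0.4],[0,0,0,0,0,0,0.3],[0,0,0,0,0,0,0.3],[0,0,0,0,0,0,0.3],[0,0,0,0,0,0,0.3],[0,0,0,0,0,0,0.3]]]' 35
python3 -m pendant '[[[0,0,-0.01,0,0,0,0.3],[0,0,-0.02,0,0,0,0.3],[0,0,-0.03,0,0,0,0.3],[0,0,-0.04,0,0,0,0.3],[0,0,-0.04,0,0,0,0.3],[0,0,0,0,0,0,0.3]]]'
python3 - <<'E'
from h import *
plan([.484,-.357,.19],tool(np.radians(8),0.),16)
E
```

```text
t: 25.55
tcp_pos: [0.6009, 0.0936, 0.0516]
tool_rot: [0.034, 0.999, 0.0, -0.001]
force: [-0.3, -0.3, 3.0]
finger_gap: 0.522
gripper_force: 35.9
t: 26.15
tcp_pos: [0.6041, 0.0935, 0.1682]
tool_rot: [0.034, 0.999, 0.0, 0.004]
force: [0.1, -0.2, -1.1]
finger_gap: 0.525
gripper_force: 35.8
n 16 row [ 0.0104 -0.035  -0.0018] [ 0.     0.004 -0.108] dp [-0.1201 -0.4505  0.0218] rv [ 0.     0.008 -0.208]
```

```bash
python3 -m pendant '[[[0.0104,-0.035,-0.0018,0,0.004,-0.108,0.3],[0.0104,-0.035,-0.0018,0,0.004,-0.108,0.3],[0.0104,-0.035,-0.0018,0,0.004,-0.108,0.3],[0.0104,-0.035,-0.0018,0,0.004,-0.108,0.3],[0.0104,-0.035,-0.0018,0,0.004,-0.108,0.3],[0.0104,-0.035,-0.0018,0,0.004,-0.108,0.3],[0.0104,-0.035,-0.0018,0,0.004,-0.108,0.3],[0.0104,-0.035,-0.0018,0,0.004,-0.108,0.3],[0.0104,-0.035,-0.0018,0,0.004,-0.108,0.3],[0.0104,-0.035,-0.0018,0,0.004,-0.108,0.3],[0.0104,-0.035,-0.0018,0,0.004,-0.108,0.3],[0.0104,-0.035,-0.0018,0,0.004,-0.108,0.3],[0.0104,-0.035,-0.0018,0,0.004,-0.108,0.3],[0.0104,-0.035,-0.0018,0,0.004,-0.108,0.3],[0.0104,-0.035,-0.0018,0,0.004,-0.108,0.3],[0.0104,-0.035,-0.0018,0,0.004,-0.108,0.3],[0,0,0,0,0,0,0.3],[0,0,0,0,0,0,0.3]]]'
python3 - <<'E'
from h import *
s=snap('wrist');P=cloud(s);hs=cv2.cvtColor(s['pixels'],cv2.COLOR_RGB2HSV).astype(int);H,S,V=hs[...,0],hs[...,1],hs[...,2]
q=P[((H<8)|(H>172))&(S>120)&(P[...,2]>.1)];print('red',len(q),np.percentile(q,[1,50,99],axis=0).round(4).tolist())
y=P[(H>20)&(H<35)&(S>120)&(P[...,2]<.015)];print('floor',np.percentile(y,[2,50,98],axis=0).round(4).tolist())
plan([.484,-.357,.03],tool(np.radians(7.6),0.),6)
E
```

```text
t: 27.95
tcp_pos: [0.4804, -0.3572, 0.1857]
tool_rot: [-0.069, 0.998, 0.001, -0.005]
force: [0.4, 0.0, 0.1]
finger_gap: 0.522
gripper_force: 35.9
red 4813 [[0.4584, -0.379, 0.1724], [0.469, -0.3585, 0.1924], [0.5013, -0.3353, 0.1944]]
floor [[0.3963, -0.6142, 0.0029], [0.4573, -0.4073, 0.0046], [0.5406, -0.2904, 0.0114]]
n 6 row [-0.0009 -0.0003  0.0324] [ 0.006 -0.015  0.008] dp [ 0.0035 -0.0007 -0.1557] rv [ 0.004 -0.011  0.006]
```

```bash
python3 -m pendant '[[[-0.0009,-0.0003,0.0324,0.006,-0.015,0,0.3],[-0.0009,-0.0003,0.0324,0.006,-0.015,0,0.3],[-0.0009,-0.0003,0.0324,0.006,-0.015,0,0.3],[-0.0009,-0.0003,0.0324,0.006,-0.015,0,0.3],[-0.0009,-0.0003,0.0324,0.006,-0.015,0,0.3],[-0.0009,-0.0003,0.0324,0.006,-0.015,0,0.3],[0,0,0.002,0,0,0,0.3],[0,0,0,0,0,0,0.3],[0,0,0,0,0,0,0.3]]]'
python3 -m pendant '[[[0,0,0.0015,0,0,0,0.3],[0,0,0.0015,0,0,0,0.3],[0,0,0,0,0,0,0.3],[0,0,0,0,0,0,0.3]]]'
```

```text
t: 28.9
tcp_pos: [0.4856, -0.3583, 0.0306]
tool_rot: [-0.07, 0.998, -0.002, 0.001]
force: [0.4, -0.1, -0.2]
finger_gap: 0.524
gripper_force: 35.9
t: 29.3
tcp_pos: [0.4849, -0.3585, 0.0274]
tool_rot: [-0.069, 0.998, -0.001, 0.001]
force: [-0.3, -0.3, -0.2]
finger_gap: 0.519
gripper_force: 35.9
```

```bash
python3 -m pendant '[[[0,0,0.0022,0,0,0,0.3],[0,0,0.0022,0,0,0,0.3],[0,0,0,0,0,0,0.3],[0,0,0,0,0,0,0.3]]]'
python3 -m pendant '[[[0,0,0.0012,0,0,0,0.3],[0,0,0.0006,0,0,0,0.3],[0,0,0,0,0,0,0.3]]]'
```

```text
t: 29.7
tcp_pos: [0.4847, -0.3583, 0.0233]
tool_rot: [-0.069, 0.998, -0.001, 0.0]
force: [0.6, -0.4, -0.9]
finger_gap: 0.523
gripper_force: 35.9
t: 30.0
tcp_pos: [0.4847, -0.3583, 0.022]
tool_rot: [-0.069, 0.998, -0.001, 0.001]
force: [0.4, 0.3, -0.1]
finger_gap: 0.526
gripper_force: 35.9
```

```bash
python3 -m pendant '[[[0,0,0.0012,0,0,0,0.3],[0,0,0,0,0,0,0.3],[0,0,0,0,0,0,0.3]]]'
python3 -m pendant '[[[0,0,0.0012,0,0,0,0.3],[0,0,0,0,0,0,0.3],[0,0,0,0,0,0,0.3]]]'
```

```text
t: 30.3
tcp_pos: [0.4849, -0.3584, 0.0216]
tool_rot: [-0.069, 0.998, -0.001, 0.001]
force: [0.1, 1.4, 5.1]
finger_gap: 0.52
gripper_force: 36.4
t: 30.6
tcp_pos: [0.4849, -0.3584, 0.0216]
tool_rot: [-0.069, 0.998, -0.001, 0.001]
force: [-0.1, 1.7, 11.1]
finger_gap: 0.527
gripper_force: 37.1
```

Contact. Release gently, retreat and check.

```bash
python3 -m pendant '[[[0,0,-0.0008,0,0,0,0.3],[0,0,0,0,0,0,0.55],[0,0,0,0,0,0,0.6],[0,0,0,0,0,0,0.68],[0,0,0,0,0,0,0.75],[0,0,0,0,0,0,0.75],[0,0,-0.02,0,0,0,0.75],[0,0,-0.04,0,0,0,0.75],[0,0,-0.05,0,0,0,0.75],[0,0,-0.05,0,0,0,0.75],[0,0,-0.05,0,0,0,0.75],[0,0,0,0,0,0,0.75],[0,0,0,0,0,0,0.75]]]'
python3 - <<'E'
from h import *
s=snap('wrist','wf.png');P=cloud(s);hs=cv2.cvtColor(s['pixels'],cv2.COLOR_RGB2HSV).astype(int);H,S,V=hs[...,0],hs[...,1],hs[...,2]
q=P[((H<8)|(H>172))&(S>120)&(np.hypot(P[...,0]-.485,P[...,1]+.358)<.06)&(P[...,2]<.05)];print('red',len(q),np.percentile(q,[1,50,99],axis=0).round(4).tolist())
s=snap('top');np.savez('top1.npz',**s)
E
python3 m.py | egrep 'blue|loupe|tube|post|green'
```

```text
t: 31.9
tcp_pos: [0.485, -0.3583, 0.191]
tool_rot: [-0.07, 0.998, -0.003, 0.002]
force: [-0.8, -0.1, -0.9]
finger_gap: 0.75
gripper_force: 0.0
red 890 [[0.4634, -0.3792, 0.0104], [0.4787, -0.3589, 0.0285], [0.5062, -0.3372, 0.0303]]
blue cap 92 c [430.9 283.8] size [39.7 25.6] ang 70.54 zmed 0.0767 mean [0.4302 0.2827]
post top 30 c [587.1 -88.6] size [14.9 14.8] ang 88.25 zmed 0.0947 mean [ 0.5877 -0.0883]
green 10 c [ 629.8 -137.1] size [ 6.7 10.7] ang 88.5 zmed 0.0329 mean [ 0.6306 -0.137 ]
loupe 181 c [643.1 263.9] size [47.2 45. ] ang 5.69 zmed 0.0326 mean [0.6421 0.2634]
tube 234 c [ 680.3 -296.5] size [44.5 44.9] ang 0.63 zmed 0.1376 mean [ 0.678  -0.2947]
  return np.nanmean(a, axis, out=out, keepdims=keepdims)
m.py:6: RuntimeWarning: Mean of empty slice.
  print(tag,m.sum(),'c',np.round(r[0],1),'size',np.round(r[1],1),'ang',round(r[2],2),'zmed',np.nanmedian(Z[m]).round(4),'mean',q.mean(0).round(4))
  ret = um.true_divide(
```

View pics/wf.png

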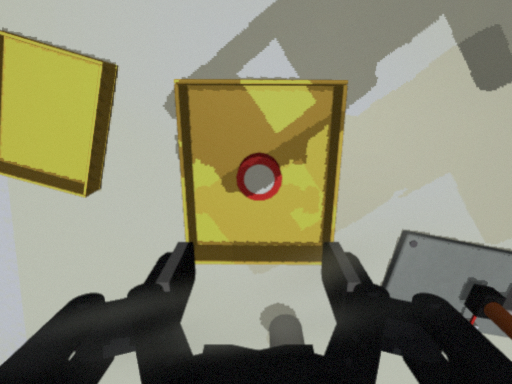

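The cap lies crown up at (259,176) in the large tray, with the crown about 28 mm above the table. The bystanders and plunger haven't moved.

```bash
python3 -c "
from station import job
print(job.sign_off())"
```

```text
the job is handed in; nothing more can be done
None
```

The job is done and handed in at about 32 s: the red cap sat in the pocket, the plunger was held in the green band for about 1.8 s and eased home, and the cap now lies rim down in the large yellow tray, with the blue cap, tube and loupe unmoved.

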